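Make up two players' dice kits

ROBOT

A 6-joint arm with a two-finger parallel gripper is mounted at the origin on the work surface. World frame = base frame: x ahead of the robot, y to its left, z up, the work surface at z = 0. Lengths are in mm, angles in rad, forces in N, time in s.
With the tool pointing down it reaches from about 400 to 925 mm from the base axis. Payload 12.5 kg.
Tool frame: the origin (TCP) lies midway between the tips of the shut fingers; the grasp point (between the pads) lies 19 mm behind it (env.pinch_z is the z of the grasp point in the tool frame, in mm); z points along the fingers, y is the line along which they close (so a half turn about z gives the same grasp; the last joint's range is limited). The gripper opens to 95 mm and grips with 3 to 60 N. Pads are 20 mm wide; open, the fingers measure 119 mm over their backs; the gripper's body (75 mm by 180 mm) begins 59 mm behind the grasp point.
Start: joints at [1.192, 0.491, 1.559, -0, 1.092, -0.106], TCP at [168.377, 601.914, 176.361] pointing down, gripper open.
Joint ranges: [-3.1, 3.1], [-0.84, 2.19], [0.05, 2.79], [-1.13, 4.28], [0.06, 2.93], [-2.69, 2.69]. Speed limits (rad/s): [2.22, 2.22, 2.79, 3.14, 3.14, 3.14].

INTERFACE

Orientations are given as [roll, pitch, yaw] about the fixed x, y, z axes, in that order (R = Rz(yaw) Ry(pitch) Rx(roll)).
In Python, from cell import env, eyes gives the robot as it stands.
- The arm moves only by the shell command python3 -m inch 'ROWS'. ROWS is JSON, a list of rows, each a list of 3 entries, a list of its own where there are three numbers: the shift along the tool's x, y, z in units of 60 mm (1.0 is 60 mm), then the turn about the tool's z in units of 5 degrees (1.0 is 5 degrees), then the closure, from -1 (fully open) to 1 (shut). In form: [[[tx, ty, tz], turn, claw], ...]. A call has exactly 10 rows; each row shifts and turns the commanded pose from where the row before left it, along the tool's axes as they then stand; what a row does not reach is not made up. A row lasts 1/8 s, in which the tool goes at most 62.5 mm and 10.7 degrees, less where a joint would pass 70% of its speed; a pose out of reach is approached as far as the arm can. A call is refused whole if a number of a shift passes 1 or a number of a turn 1, either way. A call with a gripper value outside its range is refused whole. The fingers move at their own pace and stop on an object; the grip force is fixed at half the most. Time passes only in rows, so rows that do not move let the fingers close, or fill a call up. It gives the time, the measured TCP pose, the force, the opening and the grip force at its end, in the units of the state.
- env.state(): the state, without advancing time (a new reading comes with each control period).
- eyes.read_camera(name): name is "side" or "top"; returns a dict with "pixels" (480x640x3 uint8, red, green, blue), "fx", "fy", "cx", "cy" (pixels), "extrinsics" (4x4, takes a point from world to camera coordinates). Camera axes: x right, y down, z forward; pixel columns grow to the right and rows downward; lengths in mm; the calibration is good to about 2 mm. A picture is of the moment at which its call begins. There is no depth.
- env.job_done(): hands the job in; it is judged then, once.
Trained networks look in a picture, given as the dict that the camera call returned (one of the last four; its "shot" number tells which), for a name from the list of things; names that differ only in an ending like _2 or _b are one class to them, and where a whole thing is asked for, a point or a joint stands for the part that bears it (a point fixed in the world has none). Each returns a list of dicts, best first, with "score" (0 to 1); they miss things now and then, are a little off and sometimes report something else, mostly with a low value. They report only what shows in the picture. A call takes as long as a camera call. They do not tell look-alikes from the thing itself.
- eyes.boxes_of(name, picture): "centre" ([row, column] in pixels, amid what is visible of it).
- eyes.cut_out(name, picture): "mask" (480x640 bool, what is visible of it) and "centre" ([row, column] in pixels, amid what is visible of it).
- eyes.spot_point(name, picture): "centre" ([row, column] in pixels: a listed point, or the origin of a listed thing).
The state is a dict: "t": time; "joints": joint angles; "qvel": joint speeds; "tau": joint torques, N m; "eef_pos": TCP position; "tcp_rot": TCP orientation; "ft_force": force on the tool from outside, world axes, zero at the start; "moment": the same for the moment, N m; "opening": opening from 0.0 (shut) to 1.0 (fully open); "grip_force": force on a finger pad.
Only numpy, scipy, OpenCV 4.12 (cv2) and the standard library are available. Lean on these libraries where they do the work, as an engineer would, in place of code of your own. Each camera call takes 0.05 s, during which the arm holds its last target. There are 200 camera calls.

TASK

Make up the two players' kits for the game. The long tray with three hollows gets the cube die in its square hollow, the stick die in its oblong hollow and the short peg in its round hollow; the short tray with two hollows gets the hexagonal die in its square hollow and the tall peg in its round hollow. Everything ends down on the floor of its hollow and the same way up as it started (pegs standing); do not knock the porcelain cup.

Things in the scene. Friction and masses are not known exactly. Their poses are not given: they have to be found in the camera images.
- long_tray: Fixed steel plate 240 mm long (x), 78 wide (y), 9 thick; three cork-lined hollows in a row along x, 5 mm deep, floors 4 mm above the underside. Origin: centre of the underside, z up. Hollows, all at y = 0: square 54 x 54 mm at x = -81, oblong 88 (along x) x 48 at x = 0, round 54 across at x = +81. On the left or right of the table, row pointing away from the robot, turned up to 30 degrees.
- short_tray: Fixed steel plate 154 mm long (x), 90 wide (y), 9 thick; two cork-lined hollows in a row along x, 5 mm deep, floors 4 mm above the underside. Origin: centre of the underside, z up. Square hollow 66 x 66 mm centred at x = -32 mm, round hollow 54 mm across centred at x = +38 mm, both at y = 0. On the other side of the table, turned up to 30 degrees.
- cube_die: Grey plastic cube die, 30 mm on a side, five pale pips on top. Origin: centre of its underside, x and y square to its sides, z up. About 30 g.
- stick_die: Grey plastic stick die lying flat: a square bar 64 mm long (its x), 22 mm wide (its y) and 22 mm high, three pale pips in a row on top. Origin: centre of its underside, z up. About 35 g.
- hex_die: Grey plastic hexagonal die standing on its end: a six-sided prism 40 mm across the flats (46 mm across the corners) and 24 mm high, three pale pips on top. Its x axis is square to one pair of flats (its y axis runs through two corners); the other pairs of flats are at 60 degrees to either side. Origin: centre of its underside, z up. About 36 g.
- tall_peg: Yellow plastic playing peg standing upright, 58 mm tall: a round foot 30 mm across and 6 mm high that tapers by 8 mm height to a plain round shaft 14 mm across, up to its flat top. The taller of the two pegs. Origin: centre of the foot's underside, z up the shaft. About 20 g.
- short_peg: Yellow plastic playing peg standing upright, 32 mm tall: a round foot 30 mm across and 6 mm high that tapers by 8 mm height to a plain round shaft 14 mm across, up to its flat top. The shorter of the two pegs. Origin: centre of the foot's underside, z up the shaft. About 15 g.
- cup: Bystander: empty white porcelain cup, 76 mm across the rim, 62 mm high, standing beyond the stock, towards the far edge of the table; leave it alone. Origin: centre of its underside.
Things that resemble listed ones, but are neither listed nor needed, are in the scene too. What is shaped like the hex_die but blue or red is not meant.

How it is judged (in metres and radians):
At the end, for the whole second after the job is handed in: Each die and peg is in the hollow the goal names: within 14.5 mm of its centre along the tray's x and y, underside under 2.5 mm above its floor, within 0.12 rad of its starting way up, at rest, released; cup not shifted over 25 mm or tipped (x of cube_die in the frame of long_tray between -0.0955 and -0.0665 m and y of cube_die in the frame of long_tray between -0.0145 and 0.0145 m and z of cube_die in the frame of long_tray between 0.001 and 0.0065 m and angle between each of cube_die, stick_die, short_peg, hex_die, tall_peg's own z axis and vertical below 0.12 rad and linear speed of each of cube_die, stick_die, short_peg, hex_die, tall_peg below 0.02 m/s and angular speed of each of cube_die, stick_die, short_peg, hex_die, tall_peg below 0.2 rad/s and contact force between the fingers and cube_die below 0.1 N and x of stick_die in the frame of long_tray between -0.0145 and 0.0145 m and y of stick_die in the frame of long_tray between -0.0145 and 0.0145 m and z of stick_die in the frame of long_tray between 0.001 and 0.0065 m and contact force between the fingers and stick_die below 0.1 N and x of short_peg in the frame of long_tray between 0.0665 and 0.0955 m and y of short_peg in the frame of long_tray between -0.0145 and 0.0145 m and z of short_peg in the frame of long_tray between 0.001 and 0.0065 m and contact force between the fingers and short_peg below 0.1 N and x of hex_die in the frame of short_tray between -0.0465 and -0.0175 m and y of hex_die in the frame of short_tray between -0.0145 and 0.0145 m and z of hex_die in the frame of short_tray between 0.001 and 0.0065 m and contact force between the fingers and hex_die below 0.1 N and x of tall_peg in the frame of short_tray between 0.0235 and 0.0525 m and y of tall_peg in the frame of short_tray between -0.0145 and 0.0145 m and z of tall_peg in the frame of short_tray between 0.001 and 0.0065 m and contact force between the fingers and tall_peg below 0.1 N); the robot touches nothing.
It fails at once if the porcelain cup is shifted by more than 25 mm or tipped (distance of cup from where it was at the start of the episode above 0.025 m or angle between cup's own z axis and vertical above 0.3 rad).
It also fails if it takes over 120 s, if anything falls off the work surface, if the arm or the gripper's body presses on something with over 40 N, if the wrist force passes 120 N, or if a joint passes its speed limit or range.

## Working session

There is one attempt and no reset: what is moved stays moved. The work goes in short steps, Python scripts to look and compute and a shell command to move; the robot and the scene stay as the last step left them, time stands still between calls to the robot, and variables do not carry over. Pictures are saved under pics/ and viewed, at most 14 in all, crops included, and the job is handed in when it is done.

```bash
mkdir -p pics; ls; python3 - <<'E'
from cell import env, eyes
import cv2, numpy as np
s=env.state(); print(s['t'],s['eef_pos'],s['tcp_rot'],s['opening'],env.pinch_z)
for n in('top','side'):
    p=eyes.read_camera(n); cv2.imwrite(f'pics/{n}0.png',p['pixels'][:,:,::-1]); print(n,p['fx'],p['cx'],p['cy'],np.round(p['extrinsics'],3).tolist())
    for o in 'long_tray short_tray cube_die stick_die hex_die tall_peg short_peg cup'.split():
        print(o,[(round(d['score'],2),np.round(d['centre']).tolist()) for d in eyes.spot_point(o,p)][:6])
E
```

```text
pics
0.0 [168.25262753 601.64327129 175.76541831] [-3.14051213e+00 -1.17708595e-04  2.86883013e+00] 0.9992562392636797 -18.8
top 623.2263042162655 323.1087603478467 233.8087347382706 [[-0.016, -1.0, -0.002, 4.343], [-0.976, 0.016, -0.217, 563.99], [0.217, -0.002, -0.976, 1015.84], [0.0, 0.0, 0.0, 1.0]]
long_tray [(0.71, [271.0, 144.0])]
short_tray [(0.89, [260.0, 496.0]), (0.24, [244.0, 326.0])]
cube_die [(0.58, [258.0, 496.0])]
stick_die [(0.83, [197.0, 384.0])]
hex_die [(0.97, [313.0, 378.0]), (0.89, [358.0, 385.0]), (0.86, [272.0, 370.0]), (0.55, [260.0, 493.0])]
tall_peg [(0.69, [243.0, 329.0]), (0.49, [133.0, 402.0])]
short_peg [(0.68, [302.0, 276.0])]
cup [(0.91, [134.0, 400.0])]
side 525.2411203239972 313.70556998654484 234.65958669994967 [[-0.838, -0.545, -0.001, 464.86], [-0.435, 0.67, -0.602, 248.972], [0.329, -0.504, -0.799, 703.506], [0.0, 0.0, 0.0, 1.0]]
long_tray [(0.74, [405.0, 214.0])]
short_tray [(0.6, [137.0, 416.0])]
cube_die [(0.57, [256.0, 214.0])]
stick_die [(0.67, [230.0, 406.0]), (0.59, [173.0, 306.0])]
hex_die [(0.94, [223.0, 361.0]), (0.73, [249.0, 452.0]), (0.72, [230.0, 406.0]), (0.16, [256.0, 214.0])]
tall_peg [(0.85, [234.0, 318.0])]
short_peg [(0.54, [307.0, 340.0])]
cup [(0.66, [138.0, 266.0])]
```

View pics/top0.png

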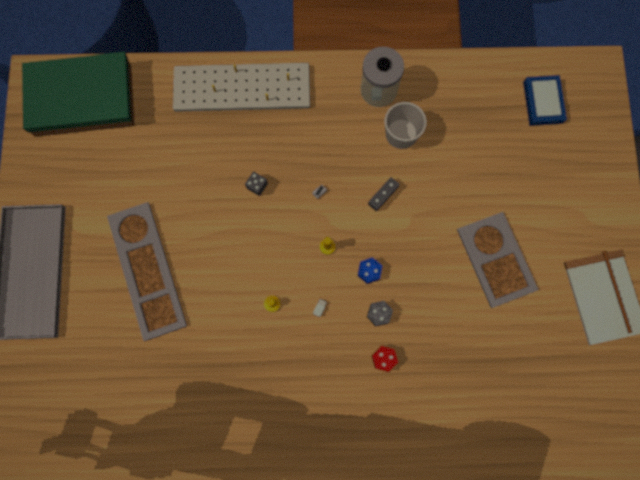

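View pics/side0.png

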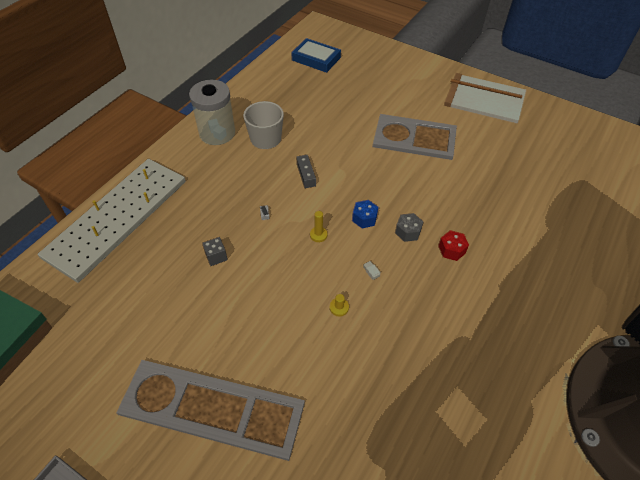

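The top view shows the cube (257,183), stick (384,194), tall peg (328,245), short peg (273,303), long tray (147,270) and short tray (497,260). In both trays the round hollow is at the far end.

Hex candidates in the top view are blue (370,270), grey (379,313) and red (385,358), so I choose grey. The small pegs on the board at about (240,85) and the small white and grey chips at (320,308) and (320,190) are not wanted. I'll check the choice in a crop while fitting poses.

```bash
cat > h.py <<'E'
from cell import env, eyes
import cv2, numpy as np
from scipy.optimize import minimize
def box(l,w,h): return np.array([[a*l/2,b*w/2,c*h] for a in(-1,1) for b in(-1,1) for c in(0,1)])
def ring(r,z,n=24,o=0): t=np.arange(n)*2*np.pi/n+o; return np.c_[r*np.cos(t),r*np.sin(t),0*t+z]
M={'long_tray':[box(240,78,9)],'short_tray':[box(154,90,9)],'cube_die':[box(30,30,30)],'stick_die':[box(64,22,22)],
'hex_die':[np.r_[ring(23.094,0,6,np.pi/6),ring(23.094,24,6,np.pi/6)]]}
for n,h in(('tall_peg',58),('short_peg',32)): M[n]=[np.r_[ring(15,0),ring(15,6),ring(7,8)],np.r_[ring(7,6),ring(7,h)]]
def proj(P,p):
    E=p['extrinsics']; c=P@E[:3,:3].T+E[:3,3]
    return np.c_[c[:,0]/c[:,2]*p['fx']+p['cx'],c[:,1]/c[:,2]*p['fy']+p['cy']]
def ray(rc,p,z=0):
    E=p['extrinsics'];R=E[:3,:3];o=-R.T@E[:3,3];d=R.T@[(rc[1]-p['cx'])/p['fx'],(rc[0]-p['cy'])/p['fy'],1]
    return o+d*(z-o[2])/d[2]
def world(P,q,z0=0):
    c,s=np.cos(q[2]),np.sin(q[2]); return P@np.array([[c,-s,0],[s,c,0],[0,0,1]]).T+[q[0],q[1],z0]
def render(n,q,p,z0=0,S=4):
    im=np.zeros((480*S,640*S),np.uint8)
    for P in M[n]: cv2.fillConvexPoly(im,cv2.convexHull(np.round((proj(world(P,q,z0),p)+.5)*S).astype(np.int32)),1)
    return cv2.resize(im.astype(np.float32),(640,480),interpolation=cv2.INTER_AREA)
def iou(n,q,p,m,z0=0):
    r=render(n,q,p,z0); return np.minimum(r,m).sum()/np.maximum(r,m).sum()
def mask(n,p,xy,tol=25):
    c=proj(np.array([[xy[0],xy[1],10.]]),p)[0]
    b=[d for d in eyes.cut_out(n,p) if np.hypot(d['centre'][1]-c[0],d['centre'][0]-c[1])<tol]
    return b[0]['mask'].astype(np.float32) if b else None
def fit(n,q0,pms,yaws,z0=0):
    best=None
    for y in yaws:
        r=minimize(lambda v:-sum(iou(n,[v[0],v[1],v[2]/40],p,m,z0) for p,m in pms),[q0[0],q0[1],y*40],method='Nelder-Mead',
          options=dict(initial_simplex=np.array([[q0[0],q0[1],y*40],[q0[0]+8,q0[1],y*40],[q0[0],q0[1]+8,y*40],[q0[0],q0[1],y*40+8]]),xatol=.1,fatol=1e-4,maxiter=150))
        if best is None or r.fun<best.fun: best=r
    return np.r_[best.x[:2],best.x[2]/40],-best.fun/len(pms)
E
cat > m.py <<'E'
from h import *
pt=eyes.read_camera('top'); ps=eyes.read_camera('side')
px={'long_tray':(270,147),'short_tray':(259,497),'cube_die':(183,257),'stick_die':(194,384),'hex_die':(313,379),'tall_peg':(245,328),'short_peg':(303,273),'cup':(126,405)}
Y={'long_tray':[.3],'short_tray':[.3],'cube_die':[-.4,0,.4],'stick_die':[-.7],'hex_die':[-.3,0,.3],'tall_peg':[0],'short_peg':[0]}
for n,c in px.items():
    q0=ray(c,pt,10); 
    if n=='cup': print(n,q0); continue
    a=[(p,mask(n,p,q0)) for p in(pt,ps)]; a=[x for x in a if x[1] is not None]
    f,s=fit(n,q0,a,Y[n]); print(n,np.round(f,3),round(s,3),'views',len(a), [np.round(fit(n,f,[x],[f[2]])[0],2).tolist() for x in a])
im=cv2.resize(pt['pixels'][160:380,220:440,::-1],None,fx=2.7,fy=2.7,interpolation=cv2.INTER_CUBIC);cv2.imwrite('pics/crop.png',im)
E
python3 m.py
```

```text
long_tray [5.15682e+02 3.15235e+02 3.29000e-01] 0.98 views 2 [[516.48, 315.15, 0.33], [515.62, 315.43, 0.33]]
short_tray [ 5.25743e+02 -3.17729e+02  3.52000e-01] 0.974 views 2 [[526.19, -317.71, 0.35], [525.29, -317.37, 0.34]]
cube_die [ 6.71748e+02  1.16010e+02 -5.83000e-01] 0.93 views 2 [[671.84, 115.94, -0.59], [671.53, 116.54, -0.56]]
stick_die [ 649.601 -117.018   -0.754] 0.912 views 2 [[648.8, -116.76, -0.74], [650.17, -117.57, -0.78]]
hex_die [ 4.30703e+02 -1.01920e+02  2.11000e-01] 0.948 views 2 [[431.41, -102.02, 0.18], [430.24, -101.86, 0.17]]
tall_peg [ 5.54321e+02 -1.23860e+01  6.60000e-02] 0.931 views 2 [[554.42, -12.35, 0.13], [554.17, -12.17, 0.29]]
short_peg [ 4.52228e+02  8.85090e+01 -1.00000e-03] 0.921 views 2 [[452.26, 88.44, 0.07], [452.02, 88.99, 0.04]]
cup [ 781.26103971 -162.85990895   10.        ]
```

View pics/crop.png

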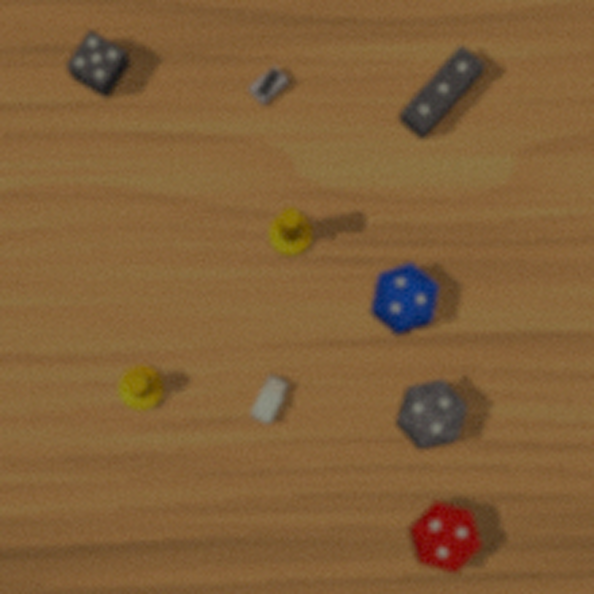

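The crop confirms grey hex at (432,412), with blue above it and red below. The fits from the two cameras agree within about 1.5 mm. Next is a planning helper, starting with the cube.

```bash
cat > plan.py <<'E'
import sys
from h import *
def plan(x,y,z,yd=None):
    s=env.state(); r,p,yaw=s['tcp_rot']; e=s['eef_pos']
    w=yaw if yd is None else np.radians(yd); t=-np.degrees((w-yaw+np.pi/2)%np.pi-np.pi/2)
    if yd is not None: w=yaw-np.radians(t)
    d=np.array([x,y,z])-e; c,sn=np.cos(w),np.sin(w)
    print('t',round(s['t'],1),'pos',np.round(e,1),'yaw',round(np.degrees(yaw),1),'rp',np.round([r,p],3),'open',round(s['opening'],2),'grip',np.round(s['grip_force'],1),
     '| turn',round(t/5,2),'shift',np.round(np.array([d[0]*c+d[1]*sn,d[0]*sn-d[1]*c,-d[2]])/60,3),'F',np.round(s['ft_force'],1))
a=[float(v) for v in sys.argv[1:]]; plan(*a)
E
python3 plan.py 671.7 116 120 146.6
```

```text
t 1.7 pos [168.4 601.9 176.4] yaw 164.4 rp [3.141 0.   ] open 1.0 grip 0.0 | turn 3.55 shift [-11.462  -2.143   0.939] F [0.6 0.  0.9]
```

```bash
python3 -m inch '[[[0,0,0.2],0.9,-1],[[0,0,0.2],0.9,-1],[[0,0,0.2],0.9,-1],[[0,0,0.2],0.85,-1],[[-0.96,-0.18,0],0,-1],[[-0.96,-0.18,0],0,-1],[[-0.96,-0.18,0],0,-1],[[-0.96,-0.18,0],0,-1],[[-0.96,-0.18,0],0,-1],[[-0.96,-0.18,0],0,-1]]' && python3 plan.py 671.7 116 120 146.6
```

```text
t: 2.95
eef_pos: [422.6, 356.3, 128.5]
tcp_rot: [3.141, 0.0, 2.559]
ft_force: [1.2, 0.5, -0.3]
opening: 0.999
grip_force: 0.0
t 3.0 pos [422.6 356.3 128.5] yaw 146.6 rp [3.141 0.   ] open 1.0 grip 0.0 | turn 0.0 shift [-5.67  -1.058  0.142] F [ 1.2  0.5 -0.3]
```

```bash
python3 -m inch '[[[-0.95,-0.177,0],0,-1],[[-0.95,-0.177,0],0,-1],[[-0.95,-0.177,0],0,-1],[[-0.95,-0.177,0],0,-1],[[-0.95,-0.177,0],0,-1],[[-0.95,-0.177,0.1],0,-0.5],[[0,0,0.5],0,-0.5],[[0,0,0.5],0,-0.5],[[0,0,0],0,-0.5],[[0,0,0],0,-0.5]]' && python3 plan.py 671.7 116 8 146.6
```

```text
t: 4.2
eef_pos: [672.4, 116.5, 63.5]
tcp_rot: [3.141, 0.001, 2.559]
ft_force: [0.6, -0.8, 0.7]
opening: 0.749
grip_force: 0.0
t 4.2 pos [672.4 116.5  63.5] yaw 146.6 rp [3.141e+00 1.000e-03] open 0.75 grip 0.0 | turn 0.01 shift [ 0.005 -0.013  0.925] F [ 0.6 -0.8  0.7]
```

```bash
python3 -m inch '[[[0,0,0.35],0,-0.5],[[0,0,0.35],0,-0.5],[[0,0,0.22],0,-0.5],[[0,0,0],0,-0.5],[[0,0,0],0,1],[[0,0,0],0,1],[[0,0,0],0,1],[[0,0,0],0,1],[[0,0,0],0,1],[[0,0,-0.3],0,1]]' && python3 plan.py 439.1 289 60 108.9
```

```text
t: 5.45
eef_pos: [671.1, 116.2, 24.6]
tcp_rot: [-3.14, -0.002, 2.559]
ft_force: [-0.3, -0.1, 0.1]
opening: 0.176
grip_force: 0.0
t 5.5 pos [671.1 116.2  24.6] yaw 146.6 rp [-3.14e+00 -2.00e-03] open 0.18 grip 0.0 | turn 7.54 shift [ 3.977 -2.725 -0.59 ] F [-0.3 -0.1  0.1]
```

```bash
cat > look.py <<'E'
import sys
from h import *
n,x,y,w,name=sys.argv[1],float(sys.argv[2]),float(sys.argv[3]),int(sys.argv[4]),sys.argv[5]
p=eyes.read_camera(n);c=proj(np.array([[x,y,15.]]),p)[0].astype(int);a=max(c[1]-w,0);b=max(c[0]-w,0)
cv2.imwrite(name,cv2.resize(p['pixels'][a:c[1]+w,b:c[0]+w,::-1],(560,560),interpolation=cv2.INTER_CUBIC));print(a,b)
E
python3 look.py side 672 116 70 pics/c1.png
```

```text
180 144
```

View pics/c1.png

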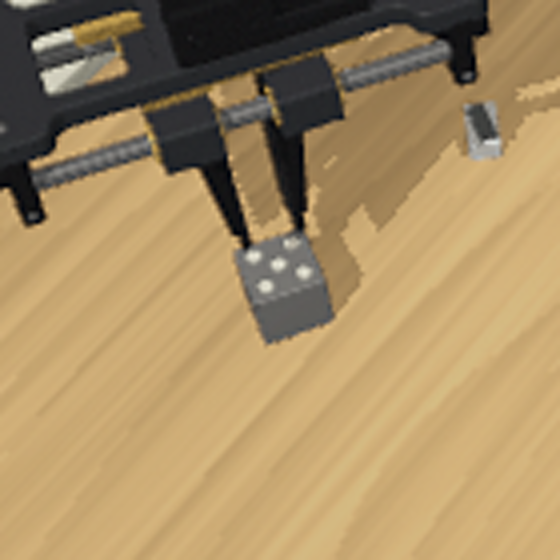

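The crop shows the cube upright at (280,290), with the fingers behind it at (270,235). So it slipped out or was missed, and I'll re-measure.

```bash
cat > re.py <<'E'
import sys
from h import *
n,x,y=sys.argv[1],float(sys.argv[2]),float(sys.argv[3]); ya=[float(v) for v in sys.argv[4:]] or [0]
for v in('top','side'):
    p=eyes.read_camera(v); m=mask(n,p,(x,y),40)
    if m is None: print(v,'none'); continue
    f,s=fit(n,(x,y),[(p,m)],ya); print(v,np.round(f[:2],1),round(np.degrees(f[2]),1),round(s,3),int(m.sum()))
E
python3 re.py cube_die 672 116 -.58 -.3 .2; python3 plan.py 671 116 24
```

```text
Traceback (most recent call last):
  File "re.py", line 2, in <module>
    from h import *
  File "h.py", line 1, in <module>
    from cell import env, eyes
  File "re.py", line 5, in <module>
    p=eyes.read_camera(v); m=mask(n,p,(x,y),40)
NameError: name 'eyes' is not defined
Traceback (most recent call last):
  File "plan.py", line 2, in <module>
    from h import *
  File "h.py", line 1, in <module>
    from cell import env, eyes
  File "re.py", line 5, in <module>
    p=eyes.read_camera(v); m=mask(n,p,(x,y),40)
NameError: name 'eyes' is not defined
```

```bash
mv re.py refit.py; python3 refit.py cube_die 672 116 -.58 -.3 .2; python3 plan.py 671 116 24
```

```text
top none
side [670.9 116.8] -30.5 0.934 524
t 5.7 pos [671.9 116.3  25.5] yaw 146.6 rp [3.141 0.   ] open 0.01 grip 0.0 | turn -0.0 shift [ 0.01  -0.013  0.025] F [ 0.2 -0.7  0.2]
```

```bash
python3 - <<'E'
from h import *
p=eyes.read_camera('side'); s=env.state(); print(s['eef_pos'],s['opening'],s['t'])
im=p['pixels'][:,:,::-1].copy(); big=cv2.resize(im[150:310,124:304],None,fx=4,fy=4,interpolation=cv2.INTER_CUBIC)
e=np.array(s['eef_pos']); 
for P,c in((e,(0,0,255)),(e+[0,0,19],(0,255,0))):
    u=(proj(P[None],p)[0]-[124,150])*4; cv2.circle(big,tuple(int(v) for v in u),4,c,-1); print(u)
cv2.imwrite('pics/c2.png',big[:600])
E
```

```text
[671.74778527 116.28627597  25.17590583] 0.005111173106404582 5.75
[357.22669739 386.71165758]
[349.84986254 358.66620776]
```

View pics/c2.png

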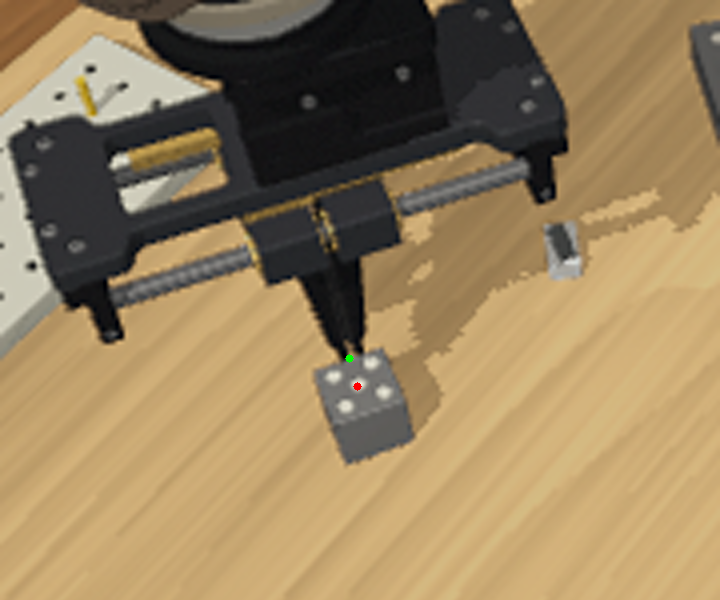

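The cube hasn't moved. The fingertips appear about 19 mm above or behind the projected TCP, so I'll lift clear and compare the tips with the projection.

```bash
python3 -m inch '[[[0,0,-0.5],0,1],[[0,0,-0.5],0,1],[[0,0,0],0,1],[[0,0,0],0,1],[[0,0,0],0,1],[[0,0,0],0,1],[[0,0,0],0,1],[[0,0,0],0,1],[[0,0,0],0,1],[[0,0,0],0,1]]'; python3 - <<'E'
from h import *
out=[]
for n in('side','top'):
    p=eyes.read_camera(n); s=env.state(); e=np.array(s['eef_pos']); print(e,s['opening'])
    u=proj(np.array([e,e+[0,0,19]]),p); c=u[0].astype(int); a,b=max(0,c[1]-45),c[0]-45
    big=cv2.resize(p['pixels'][a:a+90,b:b+90,::-1],(396,396),interpolation=cv2.INTER_CUBIC)
    for w,k in zip(u,((0,0,255),(0,255,0))): cv2.circle(big,tuple(int(v) for v in (w-[b,a])*4.4),3,k,-1)
    out.append(big)
cv2.imwrite('pics/c3.png',np.hstack(out))
E
```

```text
t: 7.0
eef_pos: [671.8, 116.3, 85.1]
tcp_rot: [3.141, 0.0, 2.559]
ft_force: [0.4, 1.4, 0.3]
opening: 0.003
grip_force: 0.0
[671.84486225 116.30606501  85.17018161] 0.01018409331203457
[671.85032976 116.30556852  85.14806958] 0.0035592028875227216
```

View pics/c3.png

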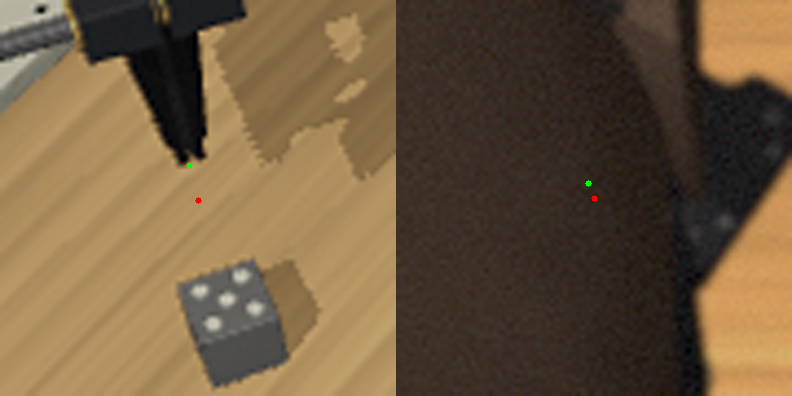

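The shut tips sit about 22 mm above the reported TCP: tips at crop (192,160), predicted (198,200). That's consistent with the fingers having only brushed the cube's top. I'll go about 20 mm lower, watching the force.

```bash
python3 -m inch '[[[0,0,0],0,-0.5],[[0,0,0],0,-0.5],[[0,0,0.2],0,-0.5],[[0,0,0.2],0,-0.5],[[0,0,0.2],0,-0.5],[[0,0,0.2],0,-0.5],[[0,0,0.2],0,-0.5],[[0,0,0.2],0,-0.5],[[0,0,0.15],0,-0.5],[[0,0,0.1],0,-0.5]]'; python3 -m inch '[[[0,0,0.1],0,-0.5],[[0,0,0.08],0,-0.5],[[0,0,0.05],0,-0.5],[[0,0,0],0,-0.5],[[0,0,0],0,1],[[0,0,0],0,1],[[0,0,0],0,1],[[0,0,0],0,1],[[0,0,0],0,1],[[0,0,0],0,1]]'; python3 plan.py 671 116 24
```

```text
t: 8.35
eef_pos: [671.8, 116.3, -2.5]
tcp_rot: [-3.142, -0.0, 2.559]
ft_force: [0.3, -0.5, -0.1]
opening: 0.753
grip_force: 0.0
t: 9.6
eef_pos: [671.9, 116.3, -15.6]
tcp_rot: [3.141, 0.0, 2.559]
ft_force: [-0.3, -0.1, 0.2]
opening: 0.309
grip_force: 30.0
t 9.6 pos [671.9 116.3 -15.6] yaw 146.6 rp [3.141 0.   ] open 0.31 grip 30.0 | turn -0.0 shift [ 0.009 -0.012 -0.66 ] F [-0.3 -0.1  0.2]
```

```bash
python3 -m inch '[[[0,0,-0.2],0,1],[[0,0,-0.3],0.84,1],[[0,0,-0.3],0.84,1],[[0,0,-0.2],0.84,1],[[0,0,-0.2],0.84,1],[[0,0,-0.2],0.84,1],[[0,0,-0.2],0.84,1],[[0,0,0],0.84,1],[[0,0,0],0.84,1],[[0,0,0],0.83,1]]'; python3 plan.py 439.1 289 -11.6 108.9
```

```text
t: 10.85
eef_pos: [671.9, 116.3, 81.3]
tcp_rot: [3.141, 0.0, 1.898]
ft_force: [-0.9, 0.4, -0.9]
opening: 0.314
grip_force: 30.0
t 10.8 pos [671.9 116.3  81.3] yaw 108.7 rp [3.141 0.   ] open 0.31 grip 30.0 | turn -0.03 shift [ 3.98  -2.739  1.548] F [-0.9  0.4 -0.9]
```

```bash
python3 -m inch '[[[0.8,-0.55,0],0,1],[[0.8,-0.55,0],0,1],[[0.8,-0.55,0],0,1],[[0.8,-0.55,0],0,1],[[0.78,-0.54,0],0,1],[[0,0,0],0,1],[[0,0,0.3],0,1],[[0,0,0.3],0,1],[[0,0,0.3],0,1],[[0,0,0.2],0,1]]'; python3 plan.py 439.1 289 -11.6 108.9
```

```text
t: 12.1
eef_pos: [439.8, 288.7, 14.1]
tcp_rot: [3.141, -0.0, 1.899]
ft_force: [-0.3, 0.9, -0.5]
opening: 0.313
grip_force: 30.0
t 12.1 pos [439.8 288.7  14.1] yaw 108.8 rp [ 3.141 -0.   ] open 0.31 grip 30.0 | turn -0.01 shift [ 0.008 -0.01   0.428] F [-0.3  0.9 -0.5]
```

```bash
python3 -m inch '[[[0,0,0.2],0,1],[[0,0,0.15],0,1],[[0,0,0.07],0,1],[[0,0,0],0,1],[[0,0,0],0,0],[[0,0,0],0,-0.3],[[0,0,0],0,-0.3],[[0,0,-0.3],0,-0.3],[[0,0,-0.5],0,-0.5],[[0,0,-0.7],0,-0.5]]'; python3 plan.py 452.2 88.5 -10 
```

```text
t: 13.35
eef_pos: [438.6, 288.8, 79.6]
tcp_rot: [-3.14, 0.0, 1.9]
ft_force: [0.0, 1.2, 0.8]
opening: 0.742
grip_force: 0.0
t 13.3 pos [438.6 288.8  79.6] yaw 108.9 rp [-3.14  0.  ] open 0.74 grip 0.0 | turn -0.0 shift [-3.233 -0.864  1.493] F [0.  1.2 0.8]
```

```bash
python3 -m inch '[[[-0.8,-0.21,0],0,-0.5],[[-0.8,-0.22,0],0,-0.5],[[-0.8,-0.22,0],0,-0.5],[[-0.83,-0.22,0],0,-0.5],[[0,0,0.2],0,-0.5],[[0,0,0.4],0,-0.5],[[0,0,0.4],0,-0.5],[[0,0,0],0,-0.5],[[0,0,0],0,-0.5],[[0,0,0],0,-0.5]]'; python3 plan.py 452.2 88.5 -5; python3 refit.py cube_die 439.1 289 .33;python3 look.py side 452 88 65 pics/p1.png
```

```text
t: 14.6
eef_pos: [452.7, 89.1, 19.9]
tcp_rot: [3.14, 0.0, 1.901]
ft_force: [0.5, -1.7, -1.1]
opening: 0.748
grip_force: 0.0
t 14.6 pos [452.7  89.1  19.9] yaw 108.9 rp [3.14 0.  ] open 0.75 grip 0.0 | turn -0.0 shift [-0.007 -0.012  0.415] F [ 0.5 -1.7 -1.1]
top [439.6 290.9] 14.5 0.868 364
side [439.2 289. ] 18.0 0.955 774
237 273
```

View pics/p1.png

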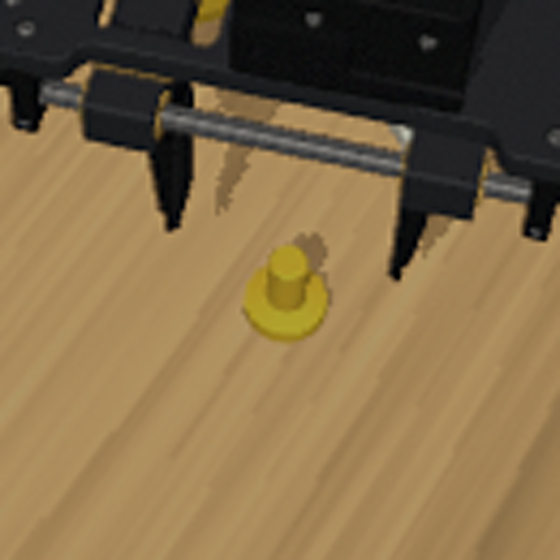

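The fingers straddle the short peg evenly, with tips at (172,228) and (397,275) and the peg top at (288,258). The cube is in its hollow. Now I'll grip the peg.

```bash
python3 -m inch '[[[0,0,0.2],0,-0.5],[[0,0,0.21],0,-0.5],[[0,0,0],0,0],[[0,0,0],0,1],[[0,0,0],0,1],[[0,0,0],0,1],[[0,0,0],0,1],[[0,0,0],0,1],[[0,0,0],0,1],[[0,0,0],0,1]]'; python3 plan.py 592.3 341.4 -1 198.9
```

```text
t: 16.1
eef_pos: [452.3, 88.8, -5.5]
tcp_rot: [3.142, -0.0, 1.9]
ft_force: [-0.0, 0.0, 0.3]
opening: 0.012
grip_force: 0.0
t 16.1 pos [452.3  88.8  -5.5] yaw 108.9 rp [ 3.142 -0.   ] open 0.01 grip 0.0 | turn 17.99 shift [ 3.571 -3.227 -0.075] F [-0.   0.   0.3]
```

```bash
python3 refit.py short_peg 452 88.5; python3 - <<'E'
from h import *
p=eyes.read_camera('side'); s=env.state(); e=np.array(s['eef_pos']); y=s['tcp_rot'][2]; print(e,s['opening'])
tx=np.array([np.cos(y),np.sin(y),0]); u=proj(np.array([e,e+[0,0,20],e+20*tx,e-20*tx]),p); b,a=280,230
big=cv2.resize(p['pixels'][a:a+120,b:b+130,::-1],None,fx=5,fy=5,interpolation=cv2.INTER_CUBIC)
for w,k in zip(u,((0,0,255),(0,255,0),(255,0,0),(255,0,255))): cv2.circle(big,tuple(int(v) for v in (w-[b,a])*5),3,k,-1)
cv2.imwrite('pics/p2.png',big)
E
```

```text
top none
side [450.7  89.4] 6.8 0.626 213
[452.3318697   88.83104762  -5.47780138] 0.002922101471526386
```

View pics/p2.png

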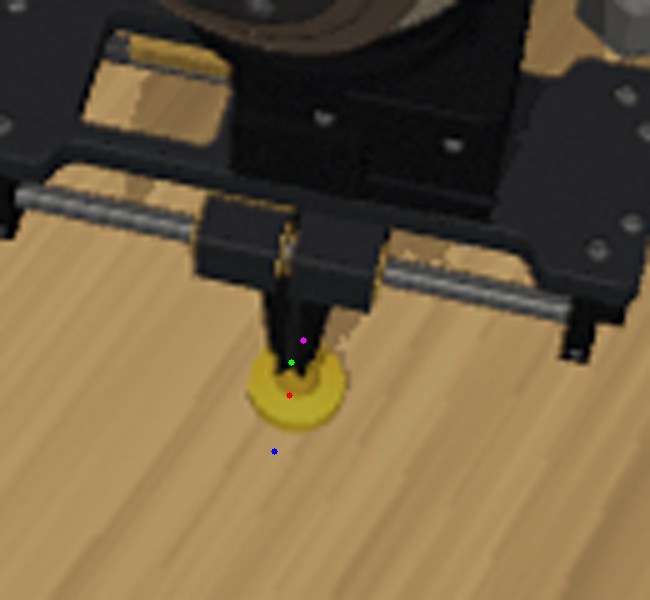

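The shut fingers cover the shaft top while the peg hasn't moved. The visible tip is the near edge of a 20 mm wide finger. Corrected for that, and given one grip and two misses, the tips are 37–45 mm above the reported TCP. I'll go about 23 mm lower.

```bash
python3 -m inch '[[[0,0,-0.1],0,-0.5],[[0,0,0],0,-0.5],[[0,0,0],0,-0.5],[[0,0,0],0,-0.5],[[0,0,0],0,-0.5],[[0,0,0],0,-0.5],[[0,0,0.1],0,-0.5],[[0,0,0.12],0,-0.5],[[0,0,0.13],0,-0.5],[[0,0,0.1],0,-0.5]]'; python3 -m inch '[[[0,0,0],0,0.3],[[0,0,0],0,1],[[0,0,0],0,1],[[0,0,0],0,1],[[0,0,0],0,1],[[0,0,0],0,1],[[0,0,0],0,1],[[0,0,0],0,1],[[0,0,0],0,1],[[0,0,0],0,1]]'; python3 plan.py 592.3 341.4 -22.6 198.9
```

```text
t: 17.6
eef_pos: [452.1, 88.8, -27.2]
tcp_rot: [-3.141, -0.0, 1.9]
ft_force: [-0.4, 0.4, -0.2]
opening: 0.75
grip_force: 0.0
t: 18.85
eef_pos: [452.3, 88.8, -26.5]
tcp_rot: [3.142, -0.0, 1.9]
ft_force: [-0.2, 0.1, 1.2]
opening: 0.131
grip_force: 30.0
t 18.9 pos [452.3  88.8 -26.5] yaw 108.9 rp [ 3.142 -0.   ] open 0.13 grip 30.0 | turn 17.99 shift [ 3.571 -3.227 -0.065] F [-0.2  0.1  1.2]
```

```bash
python3 -m inch '[[[0,0,-0.4],0,1],[[0,0,-0.6],0,1],[[0,0,-0.4],0,1],[[0.646,0.715,0],0,1],[[0.646,0.715,0],0,1],[[0.646,0.715,0],0,1],[[0.646,0.715,0],0,1],[[0.643,0.711,0],0,1],[[0,0,0.3],0,1],[[0,0,0.4],0,1]]'; python3 plan.py 592.3 341.4 -22.4
```

```text
t: 20.1
eef_pos: [591.8, 341.2, 14.4]
tcp_rot: [-3.141, 0.0, 1.901]
ft_force: [0.5, -1.3, -0.7]
opening: 0.129
grip_force: 30.0
t 20.1 pos [591.8 341.2  14.4] yaw 108.9 rp [-3.141  0.   ] open 0.13 grip 30.0 | turn -0.0 shift [0.001 0.009 0.613] F [ 0.5 -1.3 -0.7]
```

```bash
python3 -m inch '[[[0,0,0.3],0,1],[[0,0,0.2],0,1],[[0,0,0.12],0,1],[[0,0,0],0,1],[[0,0,0],0,0.2],[[0,0,0],0,0],[[0,0,0],0,-0.3],[[0,0,-0.3],0,-0.4],[[0,0,-0.6],-0.8,-0.4],[[0,0,-0.6],-0.8,-0.4]]'; python3 plan.py 649.4 -117.2 -29 136.8
```

```text
t: 21.35
eef_pos: [592.5, 341.4, 70.6]
tcp_rot: [3.141, -0.0, 2.042]
ft_force: [-0.6, -0.2, 0.5]
opening: 0.679
grip_force: 0.0
t 21.4 pos [592.5 341.4  70.6] yaw 117.0 rp [ 3.141 -0.   ] open 0.68 grip 0.0 | turn -3.96 shift [-5.923 -4.923  1.66 ] F [-0.6 -0.2  0.5]
```

```bash
python3 -m inch '[[[0,0,0],-1,-0.4],[[0,0,0],-1,-0.4],[[0,0,0],-1,-0.4],[[0,0,0],-0.96,-0.4],[[-0.74,-0.615,0],0,-0.4],[[-0.74,-0.615,0],0,-0.4],[[-0.74,-0.615,0],0,-0.4],[[-0.74,-0.615,0],0,-0.4],[[-0.74,-0.615,0],0,-0.4],[[-0.74,-0.615,0],0,-0.4]]';python3 -m inch '[[[-0.74,-0.615,0],0,-0.4],[[-0.74,-0.615,0],0,-0.4],[[0,0,0.4],0,-0.4],[[0,0,0.4],0,-0.4],[[0,0,0],0,-0.4],[[0,0,0],0,-0.4],[[0,0,0],0,-0.4],[[0,0,0],0,-0.4],[[0,0,0],0,-0.4],[[0,0,0],0,-0.4]]'; python3 plan.py 649.4 -117.2 -29 136.8;  python3 refit.py short_peg 592 341; python3 refit.py cube_die 439 289 .3;python3 refit.py stick_die 649.4 -117.2 -.75
```

```text
t: 22.6
eef_pos: [634.7, -4.4, 69.9]
tcp_rot: [3.141, 0.001, 2.385]
ft_force: [1.2, 0.1, 0.2]
opening: 0.7
grip_force: 0.0
t: 23.85
eef_pos: [648.3, -117.1, 20.4]
tcp_rot: [3.141, 0.0, 2.385]
ft_force: [-0.2, 0.5, -0.2]
opening: 0.701
grip_force: 0.0
t 23.9 pos [ 648.3 -117.1   20.4] yaw 136.7 rp [3.141 0.   ] open 0.7 grip 0.0 | turn -0.03 shift [-0.014  0.012  0.824] F [-0.2  0.5 -0.2]
top none
side [593.8 341. ] 0.6 0.927 413
top none
side [439.2 288.9] 19.6 0.912 706
top none
side [ 648.6 -116.4] -42.0 0.947 484
```

```bash
python3 -m inch '[[[-0.01,0.01,0.3],0,-0.4],[[0,0,0.3],0,-0.4],[[0,0,0.22],0,-0.4],[[0,0,0],0,0],[[0,0,0],0,1],[[0,0,0],0,1],[[0,0,0],0,1],[[0,0,0],0,1],[[0,0,0],0,1],[[0,0,0],0,1]]'; python3 plan.py 515.7 315.2 -25 198.9
```

```text
t: 25.7
eef_pos: [649.2, -117.1, -28.6]
tcp_rot: [3.141, 0.0, 2.385]
ft_force: [-0.8, 0.2, 3.5]
opening: 0.231
grip_force: 30.0
t 25.7 pos [ 649.2 -117.1  -28.6] yaw 136.7 rp [3.141 0.   ] open 0.23 grip 30.0 | turn -12.45 shift [-0.228  7.538 -0.06 ] F [-0.8  0.2  3.5]
```

```bash
python3 -m inch '[[[0,0,-0.4],0,1],[[0,0,-0.5],-1,1],[[0,0,-0.5],-1,1],[[0,0,0],-1,1],[[0,0,0],-1,1],[[0,0,0],-1,1],[[0,0,0],-1,1],[[0,0,0],-1,1],[[0,0,0],-1,1],[[0,0,0],-1,1]]'; python3 -m inch '[[[0,0,0],-1,1],[[0,0,0],-1,1],[[0,0,0],-1,1],[[0,0,0],-0.45,1],[[-0.03,0.942,0],0,1],[[-0.03,0.942,0],0,1],[[-0.03,0.942,0],0,1],[[-0.03,0.942,0],0,1],[[-0.03,0.942,0],0,1],[[-0.03,0.942,0],0,1]]';python3 -m inch '[[[-0.03,0.942,0],0,1],[[-0.02,0.942,0],0,1],[[0,0,0.2],0,1],[[0,0,0.4],0,1],[[0,0,0.2],0,1],[[0,0,0],0,1],[[0,0,0],0,1],[[0,0,0],0,1],[[0,0,0],0,1],[[0,0,0],0,1]]'; python3 plan.py 515.7 315.2 -24.6 198.9
```

```text
t: 26.95
eef_pos: [649.0, -117.1, 54.9]
tcp_rot: [3.141, -0.0, -3.11]
ft_force: [0.1, 0.7, -0.0]
opening: 0.229
grip_force: 30.0
t: 28.2
eef_pos: [548.6, 208.8, 55.1]
tcp_rot: [3.142, 0.0, -2.812]
ft_force: [0.9, -1.4, -0.6]
opening: 0.229
grip_force: 30.0
t: 29.45
eef_pos: [515.7, 315.1, 7.4]
tcp_rot: [3.141, 0.0, -2.811]
ft_force: [-0.9, 0.3, 0.2]
opening: 0.227
grip_force: 30.0
t 29.4 pos [515.7 315.1   7.4] yaw -161.1 rp [3.141 0.   ] open 0.23 grip 30.0 | turn 0.0 shift [-0.001  0.001  0.534] F [-0.9  0.3  0.2]
```

```bash
python3 -m inch '[[[0,0,0.2],0,1],[[0,0,0.2],0,1],[[0,0,0.13],0,1],[[0,0,0],0,1],[[0,0,0],0,0.3],[[0,0,0],0,0],[[0,0,0],0,-0.2],[[0,0,-0.3],0,-0.4],[[0,0,-0.6],0.9,-0.4],[[0,0,-0.6],0.9,-0.4]]'; python3 plan.py 430.8 -101.9 -29 161
```

```text
t: 30.7
eef_pos: [515.6, 315.1, 67.5]
tcp_rot: [3.141, 0.001, -2.971]
ft_force: [0.1, -0.2, 1.0]
opening: 0.697
grip_force: 0.0
t 30.7 pos [515.6 315.1  67.5] yaw -170.2 rp [3.141e+00 1.000e-03] open 0.7 grip 0.0 | turn 5.75 shift [-0.926 -7.032  1.609] F [ 0.1 -0.2  1. ]
```

```bash
python3 -m inch '[[[0,0,0],0.96,-0.6],[[0,0,0],0.96,-0.6],[[0,0,0],0.96,-0.6],[[0,0,0],0.96,-0.6],[[0,0,0],0.96,-0.6],[[0,0,0],0.95,-0.6],[[-0.116,-0.879,0],0,-0.6],[[-0.116,-0.879,0],0,-0.6],[[-0.116,-0.879,0],0,-0.6],[[-0.116,-0.879,0],0,-0.6]]';python3 -m inch '[[[-0.116,-0.879,0],0,-0.6],[[-0.116,-0.879,0],0,-0.6],[[-0.116,-0.879,0],0,-0.6],[[-0.114,-0.879,0],0,-0.6],[[0,0,0.3],0,-0.6],[[0,0,0.4],0,-0.6],[[0,0,0],0,-0.6],[[0,0,0],0,-0.6],[[0,0,0],0,-0.6],[[0,0,0],0,-0.6]]'; python3 plan.py 430.8 -101.9 -29 161;  python3 refit.py stick_die 515.7 315.2 .33; python3 refit.py short_peg 592 341;python3 refit.py hex_die 430.7 -101.9 .2 -.1; python3 refit.py tall_peg 554 -12
```

```text
t: 31.95
eef_pos: [473.7, 105.0, 66.6]
tcp_rot: [3.141, 0.002, 2.813]
ft_force: [1.2, 0.2, 0.4]
opening: 0.803
grip_force: 0.0
t: 33.2
eef_pos: [432.3, -102.1, 23.9]
tcp_rot: [3.142, 0.001, 2.813]
ft_force: [-0.3, 0.5, 0.7]
opening: 0.8
grip_force: 0.0
t 33.2 pos [ 432.3 -102.1   23.9] yaw 161.2 rp [3.142e+00 1.000e-03] open 0.8 grip 0.0 | turn 0.04 shift [ 0.024 -0.004  0.882] F [-0.3  0.5  0.7]
top none
side [516.3 316.4] 19.0 0.95 1047
top none
side [593.  340.5] 4.2 0.799 354
top none
side [ 429.8 -101. ] 11.6 0.922 584
top [554.4 -12.2] -2.3 0.887 209
side [553.8 -11.2] 7.4 0.945 364
```

```bash
python3 -m inch '[[[0.02,0,0.3],0,-0.6],[[0,0,0.3],0,-0.6],[[0,0,0.26],0,-0.6],[[0,0,0],0,0],[[0,0,0],0,1],[[0,0,0],0,1],[[0,0,0],0,1],[[0,0,0],0,1],[[0,0,0],0,1],[[0,0,0],0,1]]'; python3 plan.py 495.7 -328.8 -25
```

```text
t: 35.25
eef_pos: [431.0, -101.8, -27.9]
tcp_rot: [3.142, 0.001, 2.813]
ft_force: [-0.6, 0.3, 6.4]
opening: 0.415
grip_force: 30.0
t 35.2 pos [ 431.  -101.8  -27.9] yaw 161.2 rp [3.142e+00 1.000e-03] open 0.41 grip 30.0 | turn -0.0 shift [-2.241 -3.232 -0.049] F [-0.6  0.3  6.4]
```

```bash
python3 -m inch '[[[0,0,-0.4],0,1],[[0,0,-0.5],0,1],[[0,0,-0.2],0,1],[[-0.448,-0.646,0],0,1],[[-0.448,-0.646,0],0,1],[[-0.448,-0.646,0],0,1],[[-0.448,-0.646,0],0,1],[[-0.448,-0.646,0],0,1],[[0,0,0.2],0,1],[[0,0,0.3],0,1]]'; python3 plan.py 495.7 -328.8 -24
```

```text
t: 36.5
eef_pos: [494.9, -327.9, 6.4]
tcp_rot: [3.141, -0.001, 2.813]
ft_force: [-0.3, 0.7, 0.1]
opening: 0.418
grip_force: 30.0
t 36.5 pos [ 494.9 -327.9    6.4] yaw 161.2 rp [ 3.141e+00 -1.000e-03] open 0.42 grip 30.0 | turn -0.0 shift [-0.017 -0.01   0.507] F [-0.3  0.7  0.1]
```

```bash
python3 -m inch '[[[-0.01,0,0.2],0,1],[[0,0,0.2],0,1],[[0,0,0.12],0,1],[[0,0,0],0,1],[[0,0,0],0,0],[[0,0,0],0,-0.2],[[0,0,0],0,-0.2],[[0,0,-0.4],0,-0.2],[[0,0,-0.7],0,-0.2],[[0,0,-0.7],0,-0.2]]'; python3 plan.py 554.2 -12 -10
```

```text
t: 37.75
eef_pos: [495.9, -328.7, 85.6]
tcp_rot: [3.141, -0.0, 2.813]
ft_force: [0.5, -0.5, -0.4]
opening: 0.603
grip_force: 0.0
t 37.8 pos [ 495.9 -328.7   85.6] yaw 161.2 rp [ 3.141 -0.   ] open 0.6 grip 0.0 | turn -0.0 shift [0.784 5.309 1.593] F [ 0.5 -0.5 -0.4]
```

```bash
python3 -m inch '[[[0.131,0.885,0],0,-0.2],[[0.131,0.885,0],0,-0.2],[[0.131,0.885,0],0,-0.2],[[0.131,0.885,0],0,-0.2],[[0.131,0.885,0],0,-0.2],[[0.129,0.884,0],0,-0.2],[[0,0,0.2],0,-0.2],[[0,0,0.3],0,-0.2],[[0,0,0],0,-0.2],[[0,0,0],0,-0.2]]'; python3 plan.py 554.2 -12 -10;python3 refit.py hex_die 495.7 -328.8 .2;python3 refit.py tall_peg 554 -12
```

```text
t: 39.0
eef_pos: [554.5, -12.9, 54.8]
tcp_rot: [3.142, 0.0, 2.812]
ft_force: [0.7, 0.8, 0.4]
opening: 0.598
grip_force: 0.0
t 39.0 pos [554.5 -12.9  54.8] yaw 161.1 rp [3.142 0.   ] open 0.6 grip 0.0 | turn -0.0 shift [0.009 0.012 1.081] F [0.7 0.8 0.4]
top [ 497.4 -328.8] 10.3 0.959 562
side [ 497.2 -333.4] 12.1 0.944 481
top none
side [554.  -12.5] 4.7 0.913 379
```

```bash
python3 -m inch '[[[0,0,0.3],0,-0.2],[[0,0,0.4],0,-0.2],[[0,0,0.38],0,-0.2],[[0,0,0],0,-0.2],[[0,0,0],0,0.5],[[0,0,0],0,1],[[0,0,0],0,1],[[0,0,0],0,1],[[0,0,0],0,1],[[0,0,0],0,1]]'; python3 plan.py 561.4 -304.6 -6
```

```text
t: 40.65
eef_pos: [554.3, -12.1, -10.3]
tcp_rot: [3.142, -0.0, 2.813]
ft_force: [0.2, 0.8, 0.3]
opening: 0.132
grip_force: 30.0
t 40.6 pos [554.3 -12.1 -10.3] yaw 161.2 rp [ 3.142 -0.   ] open 0.13 grip 30.0 | turn -0.0 shift [-1.685 -4.576 -0.071] F [0.2 0.8 0.3]
```

Gripped. Lift and carry it to the round hollow.

```bash
python3 -m inch '[[[0,0,-0.4],0,1],[[0,0,-0.6],0,1],[[0,0,-0.2],0,1],[[-0.281,-0.763,0],0,1],[[-0.281,-0.763,0],0,1],[[-0.281,-0.763,0],0,1],[[-0.281,-0.763,0],0,1],[[-0.281,-0.763,0],0,1],[[-0.28,-0.761,0],0,1],[[0,0,0.2],0,1]]';python3 -m inch '[[[0,0,0.3],0,1],[[0,0,0.3],0,1],[[0,0,0],0,1],[[0,0,0],0,1],[[0,0,0],0,1],[[0,0,0],0,1],[[0,0,0],0,1],[[0,0,0],0,1],[[0,0,0],0,1],[[0,0,0],0,1]]'; python3 plan.py 561.4 -304.6 -6
```

```text
t: 41.9
eef_pos: [561.2, -307.8, 49.0]
tcp_rot: [-3.141, 0.001, 2.81]
ft_force: [0.6, 0.9, -0.8]
opening: 0.135
grip_force: 30.0
t: 43.15
eef_pos: [561.4, -304.6, 13.7]
tcp_rot: [3.142, -0.0, 2.813]
ft_force: [0.4, 0.0, 0.0]
opening: 0.136
grip_force: 30.0
t 43.1 pos [ 561.4 -304.6   13.7] yaw 161.2 rp [ 3.142 -0.   ] open 0.14 grip 30.0 | turn -0.0 shift [0.    0.    0.328] F [0.4 0.  0. ]
```

```bash
python3 -m inch '[[[0,0,0.15],0,1],[[0,0,0.12],0,1],[[0,0,0.06],0,1],[[0,0,0],0,1],[[0,0,0],0,0.4],[[0,0,0],0,0.2],[[0,0,0],0,0.2],[[0,0,-0.3],0,0.2],[[0,0,-0.6],0,0.2],[[0,0,-0.6],0,0.2]]'; python3 -m inch '[[[0,0,-0.6],0,0.2],[[0,0.8,-0.2],0,0.2],[[0,0.8,0],0,0.2],[[0,0.8,0],0,0.2],[[0,0.8,0],0,0.2],[[0,0.8,0],0,0.2],[[0,0.8,0],0,0.2],[[0,0,0],0,0.2],[[0,0,0],0,0.2],[[0,0,0],0,0.2]]'
for a in 'tall_peg 561 -304' 'hex_die 495.7 -328.8 .2' 'short_peg 592 341' 'stick_die 515.7 315 .33' 'cube_die 439 289 .33'; do echo $a; python3 refit.py $a; done
python3 - <<'E'
from h import *
p=eyes.read_camera('side')['pixels'][:,:,::-1]; q=eyes.read_camera('top')['pixels'][:,:,::-1]
cv2.imwrite('pics/end.png',np.hstack([cv2.resize(q,(400,300)),cv2.resize(p,(400,300))]))
a=cv2.resize(p[330:480,90:330],(480,300)); b=cv2.resize(p[80:180,350:480],(300,300)); cv2.imwrite('pics/end.png',np.vstack([cv2.imread('pics/end.png')[:, :780],np.hstack([a,b])]))
E
```

```text
t: 44.4
eef_pos: [561.4, -304.6, 86.1]
tcp_rot: [-3.142, 0.001, 2.813]
ft_force: [-0.6, -0.3, -0.7]
opening: 0.397
grip_force: 0.0
t: 45.65
eef_pos: [654.1, -33.3, 132.4]
tcp_rot: [3.142, 0.0, 2.812]
ft_force: [-0.8, -0.4, 0.7]
opening: 0.4
grip_force: 0.0
tall_peg 561 -304
top [ 562.6 -304.7] 5.5 0.91 283
side [ 563.3 -307.4] 5.3 0.908 288
hex_die 495.7 -328.8 .2
top [ 496.5 -328.3] 11.5 0.939 524
side [ 497.1 -331.8] 10.9 0.952 452
short_peg 592 341
top [593.9 342.4] -2.8 0.899 215
side [593.3 341.3] 4.9 0.918 447
stick_die 515.7 315 .33
top [522.1 314.6] 33.6 0.424 248
side [516.3 316.4] 18.3 0.946 1039
cube_die 439 289 .33
top none
side [438.4 289.3] 19.4 0.947 795
```

View pics/end.png

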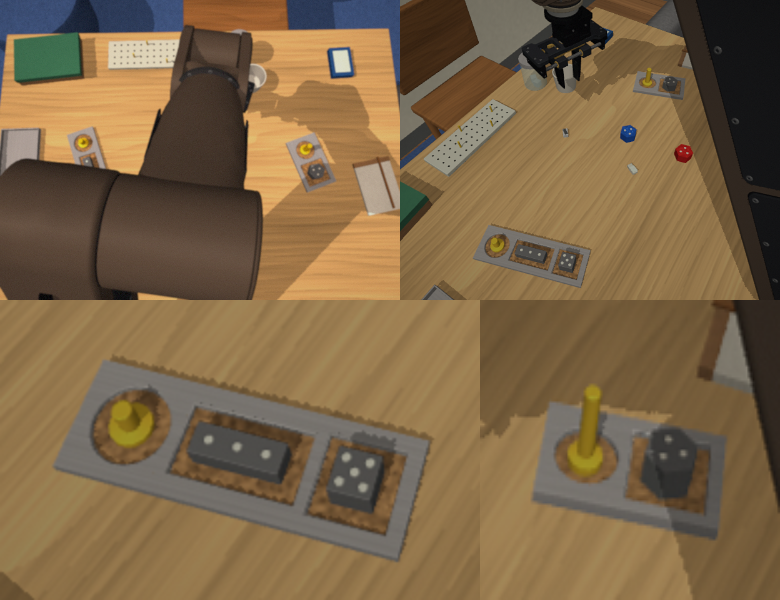

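All five pieces are upright in their hollows, centred to within a few millimetres. The cup is untouched and the gripper is clear of everything.

```bash
python3 -c "
from cell import env
print(env.job_done())"
```

```text
the job is handed in; nothing more can be done
None
```

I handed the job in at about 46 s of the 120 s limit: the last pictures show all five pieces upright in their named hollows, within a few mm of centre, and the cup unmoved, but the hand-in gave no verdict.

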